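# Uncover the sample slide and show its label

### The job

Lift the dust cover off the sample stand by its knob and nest it squarely over the spare cover that stands on the bench. Then find the slide's frosted label end by its notched corner, draw the slide up out of the stand by the clear end with no finger on the frosted end, and hold it up in free air at least 15 cm above the bench, leaned over half way or more (45 degrees from upright) so that the label face looks up to the overhead camera. Finish while still holding it there, and leave the loupe, marker and tweezers as they lie.

Things in the scene. Friction and masses are not known exactly. Their poses are not given: they have to be found in the camera images.
- stand: Round black sample stand fixed to the bench, base 100 mm across and 6 mm high, with a 3 mm step (80 mm across) on it. On the step a grey cradle with a straight slot: two walls 56 mm long and 4.5 mm thick with a gap of 10.5 mm between them, 19.5 mm over all, tops 19 mm above the bench. Origin: centre of its underside on the bench; x along the slot, z up. It starts under the cover. The microscope's tall post stands to the left of the work: swing past it.
- cover_knob (a point): Middle of the knob of the clear dust cover that stands over the slide, its rim on the stand's base. The cover is a hollow tapered dome, open below: 90 mm across at the rim, 68 mm at the flat top, 44 mm high, wall 2 mm, top 3 mm thick, with a black finger knob 22 mm across and 20 mm high on top. This point is on its axis, 54 mm above the rim; z up. 60 g.
- spare_knob (a point): Middle of the knob of the spare cover, the same in shape and size, standing loose on the bench, mouth down; the point is 54 mm above its rim, z up. A cover nested on it comes to rest with the inside of its top on the spare's knob, 23 mm higher than the spare, with about 3 mm of play sideways.
- slide_center (a point): Centre of the sample slide: glass in an aluminium carrier, 60 mm long, 32 high, 8 thick, 42 g, on its long edge loose in the slot (1 mm play each side); foot 9 mm, top 41 mm above the bench, upper 22 mm free. x: along it to the frosted end; y: straight out of the label face; z: to the notched long edge. x from -30 to 12 mm is the clear end to grip; the frosted end is x 12 to 30 mm.
- label_center (a point): Middle of the white frosted writing field, on the label face only, of the slide's frosted end: from slide_center 21 mm in x, 4 mm in y, -4.5 mm in z. Axes as the slide's.
- frosted_end: Frosted end of the slide, 18 mm long, one piece with it (no finger here). A 9 x 9 mm step, the notch, is cut out of its upper outer corner: seen from the label side with the notch up, it is at the top left. Origin at the middle of the slide's lower long edge, axes as the slide's.
- loupe: Black eye loupe, 34 mm across and 30 mm high, standing on the bench; origin in its underside. Leave it.
- marker: Marker pen with a black cap, 122 mm long, 16 mm thick, lying on the bench along its y axis; origin under its middle. Leave it.
- tweezers: Fine steel tweezers, 121 mm long, lying on the black pad along their y axis; origin under their middle. Leave them.
There are look-alikes about, which are no part of the job. Leave any brown or green look-alike of the part that bears cover_knob alone. Leave any orange look-alike of the part that bears spare_knob alone.

How it is judged:
On the way, in this order (a step that is already met when the one before it is completed fails the run):
1. the cover is nested on the spare cover and let go, the slide still standing in its slot (horizontal distance between cover_knob and spare_knob below 0.007 m and z of cover_knob in the frame of spare_knob between 0.018 and 0.027 m and angle between cover_knob's own z axis and vertical below 0.12 rad and contact force between the fingers and cover below 0.1 N and height (world z) of slide_center below 0.03 m), for 0.2 s.
2. the slide is drawn up out of the stand (height (world z) of slide_center above 0.06 m and contact force between the fingers and slide above 1 N and contact force between slide and stand below 0.05 N), for 0.2 s.
At the end, for the whole second after the job is handed in: Cover nested on the standing spare: axes within 7 mm, 18 to 27 mm higher, both upright within 7 degrees, let go. Fingers alone hold the slide still, centre over 13 cm above the bench, none on the frosted end; its label face looks within 55 degrees of straight up (horizontal distance between cover_knob and spare_knob below 0.007 m and z of cover_knob in the frame of spare_knob between 0.018 and 0.027 m and angle between each of cover_knob, spare_knob's own z axis and vertical below 0.12 rad and height (world z) of spare_knob below 0.06 m and height (world z) of slide_center above 0.13 m and angle between slide_center's own y axis and vertical below 0.96 rad and contact force between the fingers and slide above 1 N and contact force between the fingers and frosted_end below 0.2 N and contact force between slide and stand below 0.05 N and contact force between slide and cover below 0.05 N and linear speed of slide below 0.03 m/s and contact force between the fingers and cover below 0.1 N and contact force between slide and spare below 0.05 N); the arm keeps its last pose, push and grip.
It fails at once if a finger pressed on the frosted end (contact force between the fingers and frosted_end above 0.5 N).
It fails at once if the loupe, marker or tweezers were shifted (distance of any of loupe, marker, tweezers from where it was at the start of the episode above 0.03 m).
It also fails if it takes over 54 s, if anything falls off the work surface, if the arm or the gripper's body presses on something with over 40 N, if the wrist force passes 120 N, or if a joint passes its speed limit or range.

### The arm

A 7-joint arm with a two-finger parallel gripper is mounted at the origin on a cart in front of the work surface, level with it; the furniture and walls round the work are solid. World frame = base frame: x ahead of the robot, y to its left, z up, the work surface at z = 0. Lengths are in m, angles in rad, forces in N, time in s.
With the tool pointing down it reaches from about 0.4 to 0.875 m from the base axis. Payload 19.3 kg.
Tool frame: the origin (TCP) lies at the very end of the fingers, on their centre line; the grasp point (between the pads) lies 19 mm behind it; z points along the fingers, y is the line along which they close (so a half turn about z gives the same grasp; the last joint's range is limited). The gripper opens to 85 mm and grips with 20 to 120 N. Pads are 22 mm wide; open, the fingers measure 114 mm over their backs; the gripper's body (76 mm by 85 mm) begins 54 mm behind the grasp point. The pads swing forward as they close: fully open they stand 13 mm farther back than shut.
Start: joints at [-1.261, 0.521, -0.036, 1.599, 0.021, 1.021, -0.113], TCP at [0.232, 0.58, 0.231] pointing down, gripper open.
Joint ranges: [-2.91, 2.91], [-0.3, 2.13], [-1.5, 1.42], [0.17, 2.43], [-1.26, 4.41], [0.16, 1.93], [-2.52, 2.52]. Speed limits (rad/s): [1.89, 1.89, 2.39, 2.39, 3.01, 3.01, 3.01].

### API

Orientations are given as [roll, pitch, yaw] about the fixed x, y, z axes, in that order (R = Rz(yaw) Ry(pitch) Rx(roll)).
In Python, from workcell import bot gives the robot as it stands.
- The arm moves only by the tool carry_out, never from a script. Its argument "rows" is a list that holds one entry, the list of rows, each a list of 4 numbers: the shift along the tool's x, y, z in m, then the turn about the tool's z in degrees. In form: [[[x, y, z, twist], ...]]. A call has 1 to 12 rows; each row is the pose to reach, as a shift and turn from the pose commanded when the call began, along the tool's axes at that moment; what a row does not reach only later rows make up. A row lasts 1/12 s, in which the tool goes at most 41.7 mm and 7.16 degrees, less where a joint would pass 70% of its speed; a pose out of reach is approached as far as the arm can. A call with a gripper value outside its range is refused whole. "grip" is the finger opening in m, from 0 to 0.0854, set as the call begins (left out, the last holds). The fingers move at their own pace and stop on an object; "grip_force" is the grip in N (left out, the last holds). Time passes only in rows, so rows that repeat a pose let the fingers close. It gives the time, the measured TCP pose, the force, the opening and the grip force at its end, in the units of the state.
- bot.observe(): the state, without advancing time (a new reading comes with each control period).
- bot.grab_frame(name): name is "scene" or "side" or "wrist"; returns a dict with "pixels" (480x640x3 uint8, red, green, blue), "K" (3x3 intrinsics, pixels), "pose" (4x4, takes a point from camera to world coordinates). Camera axes: x right, y down, z forward; pixel columns grow to the right and rows downward; lengths in m; the calibration is good to about 2 mm. A picture is of the moment at which its call begins. There is no depth.
- bot.job_done(): hands the job in; it is judged then, once.
Trained networks look in a picture, given as the dict that the camera call returned (one of the last four; its "shot" number tells which), for a name from the list of things; names that differ only in an ending like _2 or _b are one class to them, and where a whole thing is asked for, a point or a joint stands for the part that bears it (a point fixed in the world has none). Each returns a list of dicts, best first, with "conf" (0 to 1); they miss things now and then, are a little off and sometimes report something else, mostly with a low value. They report only what shows in the picture. A call takes as long as a camera call. They do not tell look-alikes from the thing itself.
- bot.look_for(picture, label): "position" ([column, row] in pixels, amid what is visible of it).
- bot.regions_of(picture, label): "region" (480x640 bool, what is visible of it) and "position" ([column, row] in pixels, amid what is visible of it).
- bot.spot_point(picture, label): "position" ([column, row] in pixels: a listed point, or the origin of a listed thing).
The state is a dict: "clock": time; "qpos": joint angles; "qd": joint speeds; "joint_efforts": joint torques, N m; "position": TCP position; "tool_rot": TCP orientation; "force": force on the tool from outside, world axes, zero at the start; "moment": the same for the moment, N m; "grip_width": finger opening in m; "finger_force": force on a finger pad.
Only numpy, scipy, OpenCV 4.12 (cv2) and the standard library are available. Lean on these libraries where they do the work, as an engineer would, in place of code of your own. Each camera call takes 0.05 s, during which the arm holds its last target. There are 200 camera calls.

## Working session

There is one attempt and no reset: what is moved stays moved. The work goes in short steps, Python scripts to look and compute and a tool call to move; the robot and the scene stay as the last step left them, time stands still between calls to the robot, and variables do not carry over. Pictures are saved under pics/ and viewed, at most 10 in all, crops included, and the job is handed in when it is done.

Besides the shell and the picture viewer there is one more tool, called after "Emit:" as name(argument=value, ...), one argument or row to a line, values as JSON. carry_out: Moves the arm, as the interface text tells. Its arguments: {"type":"object","properties":{"rows":{"type":"array","items":{"type":"array","items":{"type":"array","items":{"type":"number"}}}},"grip":{"type":"number"},"grip_force":{"type":"number"}},"required":["rows"]}

```bash
mkdir -p pics; ls; cat > h.py <<'E'
import numpy as np, cv2
from workcell import bot
from scipy.spatial.transform import Rotation as R
def save(p,n): cv2.imwrite(f'pics/{n}.png',cv2.cvtColor(p,cv2.COLOR_RGB2BGR))
def ray(f,uv):
    d=np.linalg.inv(f['K'])@[uv[0],uv[1],1]; P=f['pose']; return P[:3,3],P[:3,:3]@d
def atz(f,uv,z):
    o,d=ray(f,uv); return o+d*(z-o[2])/d[2]
def proj(f,p):
    P=f['pose']; c=P[:3,:3].T@(np.array(p)-P[:3,3]); q=f['K']@c; return q[:2]/q[2]
def tri(*fu):
    A=np.zeros((3,3));b=np.zeros(3)
    for f,uv in fu:
        o,d=ray(f,uv); d=d/np.linalg.norm(d); M=np.eye(3)-np.outer(d,d); A+=M;b+=M@o
    return np.linalg.solve(A,b)
E
python3 - <<'E'
from h import *
print(bot.observe())
fs={n:bot.grab_frame(n) for n in('scene','side')}
for n,f in fs.items():
    print(n,f['pose'].round(3).tolist(),f['K'][0].round(1))
    for l in('cover_knob','spare_knob','stand','slide_center','label_center','loupe','marker','tweezers'):
        print(l,[(np.round(d['position'],1).tolist(),round(d['conf'],2)) for d in bot.spot_point(f,l)])
save(np.vstack([fs['scene']['pixels']]),'a'); save(fs['side']['pixels'],'b')
E
```

```text
pics
{'clock': 0.0, 'qpos': array([-1.26122048,  0.5220207 , -0.03634167,  1.60002479,  0.02121095,
        1.02107044, -0.11276362]), 'qd': array([-0.00078348,  0.00091036, -0.00087045, -0.00069161,  0.00038529,
        0.0011923 ,  0.001715  ]), 'joint_efforts': array([ 1.42465691e-03, -9.27094245e+01,  1.98051922e+00, -3.69940317e+01,
        1.79453212e-02,  8.06627126e-03, -8.53729375e-06]), 'position': array([0.23159839, 0.58013896, 0.23071539]), 'tool_rot': array([-3.14045779e+00,  8.29864054e-05,  2.76186166e+00]), 'force': array([-0.38465534, -0.27692078,  0.03402915]), 'moment': array([ 0.01664431, -0.07254676, -0.00066912]), 'finger_force': 0.0, 'grip_width': 0.08559117816366182}
scene [[-0.627, -0.507, 0.592, -0.025], [-0.779, 0.401, -0.482, 0.403], [0.007, -0.763, -0.646, 0.691], [0.0, 0.0, 0.0, 1.0]] [529.8   0.  317.8]
cover_knob [([196.4, 204.4], 0.89), ([202.5, 279.1], 0.88), ([430.2, 272.1], 0.82)]
spare_knob [([491.8, 261.0], 0.97), ([307.8, 234.0], 0.69)]
stand [([357.6, 331.4], 0.18)]
slide_center []
label_center []
loupe [([234.2, 249.8], 0.73)]
marker [([190.5, 272.8], 0.84)]
tweezers [([360.6, 328.1], 0.61)]
side [[0.877, -0.243, 0.414, 0.144], [-0.48, -0.409, 0.776, -0.836], [-0.019, -0.879, -0.476, 0.562], [0.0, 0.0, 0.0, 1.0]] [449.8   0.  324.9]
cover_knob [([271.7, 307.7], 0.88), ([302.4, 219.1], 0.78), ([383.6, 216.1], 0.56)]
spare_knob [([264.2, 352.8], 0.96), ([341.6, 255.5], 0.61)]
stand [([302.1, 235.4], 0.7)]
slide_center []
label_center []
loupe [([299.7, 218.2], 0.59), ([353.4, 250.0], 0.57)]
marker [([333.9, 229.7], 0.45)]
tweezers [([249.9, 285.0], 0.6)]
```

View pics/a.png

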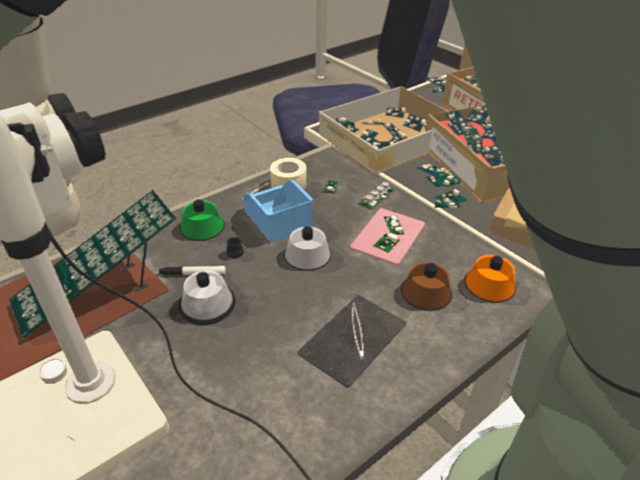

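View pics/b.png

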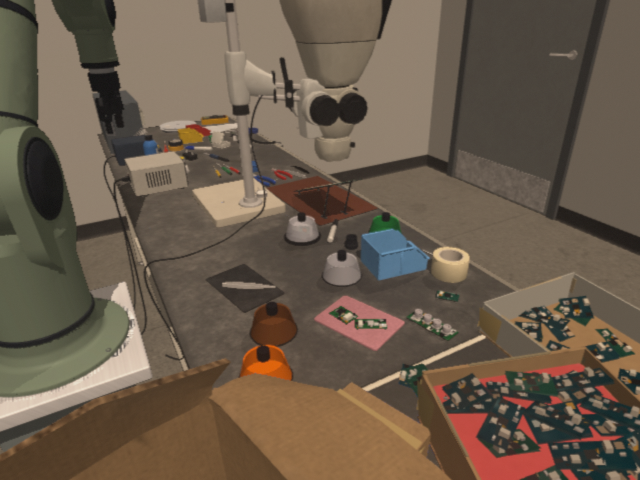

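Both views agree. The candidates in the scene picture are:
- Clear cover on the black stand: knob at (203,279), chosen as the cover.
- Grey-white cover on the bench: knob at (308,234), chosen as the spare.
- Green (196,204), brown (430,272) and orange (492,261): look-alikes, to be left.

The marker is at (190,271), the loupe at (234,248), the tweezers at (358,330), and the post foot at (90,380). In the side picture, the cover is at (302,219) and the spare at (342,256).

```bash
python3 - <<'E'
from h import *
s=bot.grab_frame('scene');d=bot.grab_frame('side')
for n,a,b in(('cover',(202.5,279.1),(302.4,219.1)),('spare',(307.8,234),(341.6,255.5)),('post',(90,380),(249,203)),('posttop',(45,250),(238,80)),('brown',(430.2,272),(271.7,307.7)),('green',(196.4,204.4),(383.6,216)),('lens',(75,145),(338,108)),('boardtop',(172,212),(350,183))):
    p=tri((s,a),(d,b)); print(n,p.round(4),proj(s,p).round(),proj(d,p).round())
for n,u in(('loupe',(234,250)),('markerL',(162,270)),('markerR',(224,270)),('cup',(290,240))):print(n,atz(s,u,0.01).round(3))
for r in (s['pixels'][240:330,150:350],): save(cv2.resize(r,None,fx=4,fy=4,interpolation=cv2.INTER_CUBIC),'c')
E
```

```text
cover [0.6029 0.1442 0.054 ] [203. 280.] [303. 218.]
spare [ 0.5922 -0.075   0.0523] [308. 234.] [341. 256.]
post [0.5358 0.3695 0.034 ] [ 91. 383.] [250. 202.]
posttop [0.5106 0.3577 0.351 ] [ 31. 214.] [230.  94.]
brown [ 0.3769 -0.1788  0.0525] [430. 271.] [271. 308.]
green [0.797 0.048 0.056] [197. 206.] [384. 215.]
lens [0.7629 0.2423 0.2933] [ 72. 137.] [336. 112.]
boardtop [0.7326 0.127  0.1255] [170. 207.] [348. 186.]
loupe [0.683 0.037 0.01 ]
markerL [0.718 0.173 0.01 ]
markerR [0.646 0.082 0.01 ]
cup [ 0.64  -0.067  0.01 ]
```

View pics/c.png

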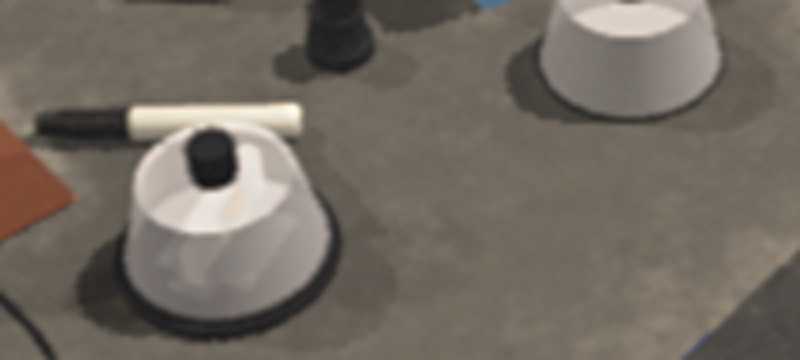

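The crop confirms it: the clear dome with its knob at crop (212,157) stands on the black round base. The spare, whitish-grey, stands directly on the bench. I'll retract past the post first.

Emit:
carry_out(
  rows=[
    [[-0.2,-0.245,-0.06,0],[-0.2,-0.245,-0.06,0],[-0.2,-0.245,-0.06,0],[-0.2,-0.245,-0.06,0],[-0.2,-0.245,-0.06,0],[-0.2,-0.245,-0.06,0],[-0.2,-0.245,-0.06,0],[-0.2,-0.245,-0.06,0],[-0.2,-0.245,-0.06,0],[-0.325,-0.365,-0.06,0],[-0.325,-0.365,-0.06,0],[-0.325,-0.365,-0.06,0]],
  ],
  grip=0.0854,
)

```text
clock: 2.0
position: [0.3786, 0.1635, 0.2916]
tool_rot: [3.141, 0.0, 2.763]
force: [1.9, 1.5, 0.5]
grip_width: 0.0854
finger_force: 0.0
```

Emit:
carry_out(
  rows=[
    [[-0.19,0.01,0.05,0],[-0.19,0.01,0.05,0],[-0.19,0.01,0.05,0],[-0.19,0.01,0.05,0],[-0.19,0.01,0.05,0],[-0.19,0.01,0.05,0],[-0.19,0.01,0.05,0]],
  ],
)

```text
clock: 2.58
position: [0.5589, 0.103, 0.2402]
tool_rot: [-3.14, -0.001, 2.76]
force: [-0.2, -0.4, -0.4]
grip_width: 0.0852
finger_force: 0.0
```

```bash
python3 - <<'E'
from h import *
o=bot.observe();print(o['position'],o['tool_rot'],o['qpos'].round(2))
f=bot.grab_frame('wrist');print(f['pose'].round(3).tolist())
for l in('cover_knob','spare_knob','slide_center','label_center'):
    for q in bot.spot_point(f,l): print(l,q['position'],round(q['conf'],2),atz(f,q['position'],.06).round(4))
save(f['pixels'],'d')
E
```

```text
[0.55889635 0.10295269 0.24023049] [-3.14015903e+00 -9.77161756e-04  2.76001679e+00] [-0.46  0.43  0.24  1.75 -0.12  0.97  1.02]
[[0.372, 0.885, 0.28, 0.487], [0.928, -0.354, -0.114, 0.132], [-0.002, 0.302, -0.953, 0.383], [0.0, 0.0, 0.0, 1.0]]
cover_knob [351.2, 448.3] 0.82 [0.7907 0.0459 0.06  ]
cover_knob [383.8, 235.4] 0.76 [0.598  0.1458 0.06  ]
spare_knob [145.9, 317.2] 0.72 [ 0.5915 -0.0702  0.06  ]
```

View pics/d.png

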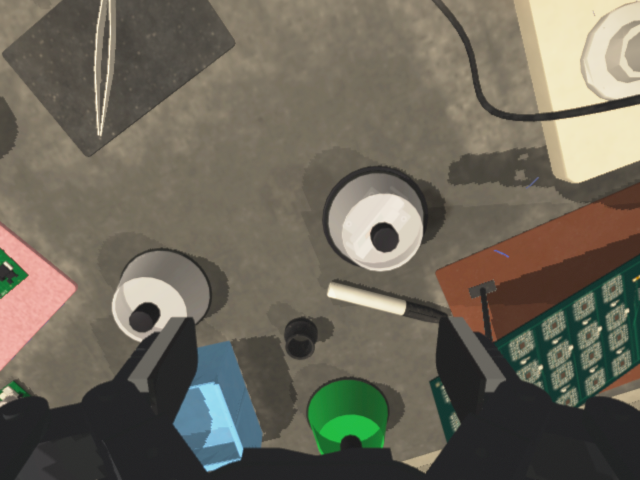

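Wrist view: the cover knob is at (384,236) on the black base, the spare knob at (145,317), and the loupe at (300,338). The marker runs from (330,290) to (445,315), and the green cover is at (350,440).

```bash
python3 - <<'E'
from h import *
for n,u,v,w,z in(('cover',(202.5,279.1),(302.4,219.1),(384.3,235.8),.06),('spare',(307.8,234),(341.6,255.5),(145.5,317),.054)):
    s,d,f=[bot.grab_frame(k) for k in('scene','side','wrist')]
    for k,x in((s,u),(d,v),(f,w)): print(n,atz(k,x,z).round(4))
    print(tri((s,u),(d,v),(f,w)).round(4))
E
```

```text
cover [0.5999 0.1461 0.06  ]
cover [0.5946 0.1298 0.06  ]
cover [0.5986 0.1479 0.06  ]
[0.6022 0.1459 0.0539]
spare [ 0.59   -0.0735  0.054 ]
spare [ 0.5913 -0.0772  0.054 ]
spare [ 0.5937 -0.0736  0.054 ]
[ 0.5931 -0.0748  0.052 ]
```

Emit:
carry_out(
  rows=[
    [[-0.022,0.055,0.05,0],[-0.022,0.055,0.11,0],[-0.022,0.055,0.11,0],[-0.022,0.055,0.11,0],[-0.022,0.055,0.11,0],[-0.022,0.055,0.11,0]],
  ],
)

```text
clock: 3.63
position: [0.5996, 0.146, 0.1328]
tool_rot: [3.141, 0.001, 2.761]
force: [0.0, 0.6, 0.6]
grip_width: 0.0856
finger_force: 0.0
```

```bash
python3 - <<'E'
from h import *
o=bot.observe();print(o['position'],o['tool_rot'],o['force'])
f=bot.grab_frame('wrist')
print('tcp',proj(f,o['position']))
for q in bot.spot_point(f,'cover_knob'): print(q['position'],round(q['conf'],2),atz(f,q['position'],.06).round(4))
for q in bot.regions_of(f,'cover_knob'): print(q['position'],round(q['conf'],2),q['region'].sum())
E
```

```text
[0.5996304  0.14602183 0.13276618] [3.14147456e+00 9.02232722e-04 2.76110314e+00] [0.02043178 0.61440704 0.6177948 ]
tcp [316.92649784 320.47588638]
[315.3, 257.2] 0.64 [0.5999 0.145  0.06  ]
[314.1, 230.9] 0.71 15460
[297.9, 442.6] 0.7 867
```

Emit:
carry_out(
  rows=[
    [[0,-0.001,0.04,0],[0,-0.001,0.07,0],[0,-0.001,0.078,0],[0,-0.001,0.078,0]],
  ],
)

```text
clock: 4.12
position: [0.5983, 0.1454, 0.0528]
tool_rot: [-3.14, -0.001, 2.761]
force: [0.1, -0.5, 0.1]
grip_width: 0.0857
finger_force: 0.0
```

Emit:
carry_out(
  rows=[
    [[0,0,0,0],[0,0,0,0],[0,0,0,0],[0,0,0,0],[0,0,0,0],[0,0,0,0],[0,0,0,0],[0,0,0,0]],
  ],
  grip=0.0,
  grip_force=30,
)

```text
clock: 4.78
position: [0.5993, 0.1459, 0.0542]
tool_rot: [3.141, 0.001, 2.762]
force: [-2.5, 0.3, 10.2]
grip_width: 0.0206
finger_force: 28.9
```

Emit:
carry_out(
  rows=[
    [[0,0,-0.015,0],[0,0,-0.035,0],[0,0,-0.065,0],[0,0,-0.095,0],[0,0,-0.12,0],[0,0,-0.12,0],[0,0,-0.12,0]],
  ],
)

```text
clock: 5.37
position: [0.5994, 0.146, 0.1747]
tool_rot: [3.14, 0.002, 2.762]
force: [0.5, 0.5, -1.1]
grip_width: 0.0206
finger_force: 29.5
```

```bash
python3 - <<'E'
from h import *
o=bot.observe();print(o['position'],o['tool_rot'],o['force'],o['grip_width'],o['finger_force'])
s=bot.grab_frame('scene');d=bot.grab_frame('side')
for n,f in(('s',s),('d',d)):
  for l in ('cover_knob','slide_center','label_center','frosted_end','stand'):
    print(n,l,[(np.round(q['position'],1).tolist(),round(q['conf'],2)) for q in bot.spot_point(f,l)])
a=cv2.resize(s['pixels'][200:340,120:320],None,fx=2,fy=2); b=cv2.resize(d['pixels'][150:290,220:420],None,fx=2,fy=2)
save(cv2.resize(np.hstack([a,b]),(800,280)),'e')
E
```

```text
[0.599443   0.14599788 0.17467038] [3.13985127e+00 1.79151376e-03 2.76185092e+00] [ 0.52281192  0.45335429 -1.14938429] 0.020578946189151077 29.539854526519775
s cover_knob [([192.2, 224.2], 0.98), ([195.3, 208.1], 0.75), ([426.2, 268.3], 0.69), ([205.4, 294.2], 0.24)]
s slide_center [([204.8, 293.3], 0.82)]
s label_center [([203.0, 305.9], 0.66), ([358.9, 329.8], 0.16)]
s frosted_end [([356.3, 332.2], 0.73), ([206.6, 296.8], 0.68)]
s stand [([208.1, 304.7], 0.65)]
d cover_knob [([270.9, 309.8], 0.94), ([385.0, 216.4], 0.71), ([299.8, 174.6], 0.7)]
d slide_center []
d label_center []
d frosted_end [([301.0, 237.3], 0.62)]
d stand [([297.3, 238.0], 0.6)]
```

View pics/e.png

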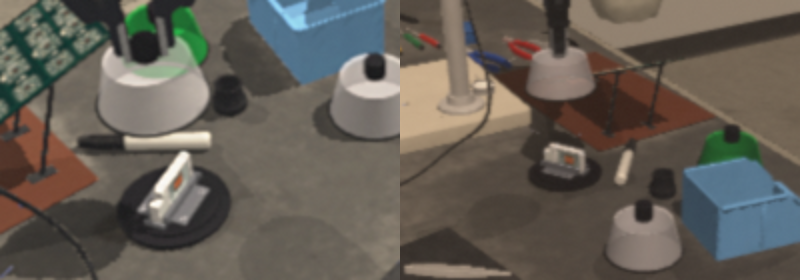

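Emit:
carry_out(
  rows=[
    [[-0.075,-0.207,0,0],[-0.075,-0.207,0,0],[-0.075,-0.207,0,0],[-0.075,-0.207,0,0],[-0.075,-0.207,0,0],[-0.075,-0.207,0,0],[-0.075,-0.207,0.03,0],[-0.075,-0.207,0.03,0],[-0.075,-0.207,0.03,0],[-0.075,-0.207,0.03,0]],
  ],
)

```text
clock: 6.8
position: [0.5921, -0.0735, 0.144]
tool_rot: [3.141, -0.0, 2.763]
force: [0.1, 0.0, 0.4]
grip_width: 0.0209
finger_force: 29.6
```

```bash
python3 - <<'E'
from h import *
o=bot.observe();p=o['position'];print(p,o['tool_rot'],o['force'],o['grip_width'],o['finger_force'])
s=bot.grab_frame('scene');d=bot.grab_frame('side');w=bot.grab_frame('wrist')
for n,f in(('s',s),('d',d),('w',w)):
  print(n,'knob exp',proj(f,[p[0],p[1],p[2]+.006]).round(1),'spare exp',proj(f,[.592,-.0745,.054]).round(1))
  for l in ('cover_knob','spare_knob'):
    print(n,l,[(np.round(q['position'],1).tolist(),round(q['conf'],2)) for q in bot.spot_point(f,l)])
a=cv2.resize(s['pixels'][180:300,240:380],(400,343)); b=cv2.resize(d['pixels'][160:300,270:410],(400,343))
save(np.hstack([a,b]),'f')
E
```

```text
[ 0.59205983 -0.07346323  0.1439562 ] [ 3.14140351e+00 -1.33303217e-04  2.76274740e+00] [0.10345953 0.0490448  0.42396784] 0.020887956156384977 29.6404829621315
s knob exp [306.8 191.8] spare exp [307.6 233.3]
s cover_knob [([429.0, 269.8], 0.93), ([305.1, 192.4], 0.82), ([193.8, 207.2], 0.76)]
s spare_knob [([307.6, 234.6], 0.82), ([496.2, 261.6], 0.8), ([201.2, 302.3], 0.56)]
d knob exp [341.  216.3] spare exp [341.3 254.9]
d cover_knob [([270.5, 309.3], 0.85), ([341.3, 216.1], 0.63), ([384.8, 213.5], 0.6), ([247.1, 286.7], 0.53)]
d spare_knob [([263.7, 351.4], 0.92), ([339.5, 258.2], 0.89)]
w knob exp [316.8 327. ] spare exp [314.9 246.1]
w cover_knob [([578.3, 446.1], 0.71), ([315.5, 328.0], 0.59)]
w spare_knob [([620.5, 236.5], 0.75)]
```

View pics/f.png

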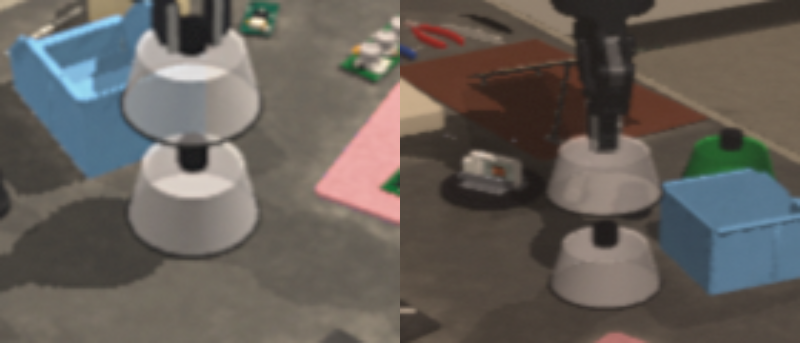

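The cover hangs upright over the spare, aligned in both views. Lowering it.

Emit:
carry_out(
  rows=[
    [[0,0,0.025,0],[0,0,0.04,0],[0,0,0.05,0],[0,0,0.058,0],[0,0,0.064,0],[0,0,0.068,0],[0,0,0.071,0],[0,0,0.071,0],[0,0,0.071,0]],
  ],
)

```text
clock: 8.0
position: [0.592, -0.0743, 0.0726]
tool_rot: [3.141, 0.0, 2.762]
force: [-0.4, -0.3, -0.3]
grip_width: 0.0204
finger_force: 29.6
```

Emit:
carry_out(
  rows=[
    [[0,0,0.001,0],[0,0,0.002,0],[0,0,0.002,0]],
  ],
)

```text
clock: 8.25
position: [0.5922, -0.0744, 0.0711]
tool_rot: [3.141, 0.001, 2.762]
force: [-2.3, 0.5, 9.6]
grip_width: 0.0209
finger_force: 30.7
```

Emit:
carry_out(
  rows=[
    [[0,0,0,0],[0,0,0,0],[0,0,0,0],[0,0,-0.002,0],[0,0,-0.01,0],[0,0,-0.03,0],[0,0,-0.06,0],[0,0,-0.09,0],[0,0,-0.11,0],[0,0,-0.11,0]],
  ],
  grip=0.0854,
)

```text
clock: 9.08
position: [0.5937, -0.0747, 0.1851]
tool_rot: [3.139, 0.006, 2.761]
force: [0.4, 0.6, -1.0]
grip_width: 0.0852
finger_force: 0.0
```

```bash
python3 - <<'E'
from h import *
o=bot.observe();p=o['position'];print(p,o['tool_rot'],o['force'],o['grip_width'],o['qpos'].round(2))
s=bot.grab_frame('scene');d=bot.grab_frame('side');w=bot.grab_frame('wrist')
for n,f in(('s',s),('d',d),('w',w)):
  print(n,'knob exp',proj(f,[.592,-.0745,.077]).round(1))
  for l in ('cover_knob','slide_center','label_center','frosted_end','stand'):
    print(n,l,[(np.round(q['position'],1).tolist(),round(q['conf'],2)) for q in bot.spot_point(f,l)])
a=cv2.resize(s['pixels'][180:300,240:380],(400,343)); b=cv2.resize(d['pixels'][160:300,270:410],(400,343))
save(np.hstack([a,b]),'g')
E
```

```text
[ 0.59365956 -0.07467028  0.18512698] [3.13943075 0.005849   2.76144153] [ 0.4316929   0.59708985 -1.01817425] 0.08523997921752954 [-0.14  0.54  0.23  1.73 -0.16  0.88  1.36]
s knob exp [307.5 223.7]
s cover_knob [([195.4, 205.7], 0.96), ([429.0, 270.2], 0.71), ([305.9, 226.5], 0.62)]
s slide_center [([205.0, 290.4], 0.64)]
s label_center [([200.8, 302.9], 0.54)]
s frosted_end [([208.5, 299.3], 0.55)]
s stand [([206.5, 303.0], 0.55)]
d knob exp [341.3 246. ]
d cover_knob [([272.4, 308.4], 0.9), ([338.4, 247.2], 0.75), ([383.9, 215.8], 0.67)]
d slide_center [([302.1, 229.2], 0.52)]
d label_center [([292.2, 228.9], 0.7)]
d frosted_end [([300.3, 235.9], 0.56)]
d stand [([301.1, 235.7], 0.74), ([302.3, 228.0], 0.51)]
w knob exp [316.2 239. ]
w cover_knob [([549.4, 409.2], 0.61)]
w slide_center [([615.6, 112.0], 0.69)]
w label_center [([632.4, 85.4], 0.61)]
w frosted_end []
w stand [([594.3, 111.6], 0.76)]
```

View pics/g.png

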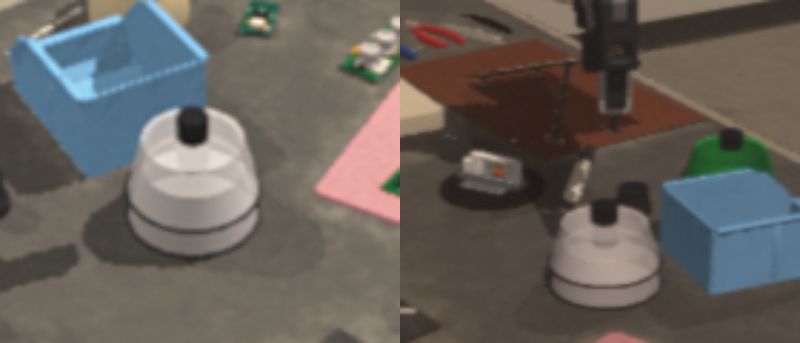

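The cover is nested squarely on the spare and let go, with the rims concentric in both views. Now over to the slide.

Emit:
carry_out(
  rows=[
    [[0.076,0.206,0,0],[0.076,0.206,0,0],[0.076,0.206,0,0],[0.076,0.206,0,0],[0.076,0.206,0,0],[0.076,0.206,0.03,0],[0.076,0.206,0.03,0],[0.076,0.206,0.03,0],[0.076,0.206,0.03,0]],
  ],
)

```text
clock: 10.73
position: [0.598, 0.1441, 0.1509]
tool_rot: [-3.141, 0.001, 2.761]
force: [-0.7, -0.1, 1.2]
grip_width: 0.0851
finger_force: 0.0
```

```bash
python3 - <<'E'
from h import *
o=bot.observe();p=o['position'];print(p,o['tool_rot'],o['force'])
w=bot.grab_frame('wrist');s=bot.grab_frame('scene')
for l in ('slide_center','label_center','frosted_end','stand'):
    z=dict(slide_center=.025,label_center=.0205,frosted_end=.009,stand=0)[l]
    print(l,[(np.round(q['position'],1).tolist(),round(q['conf'],2),atz(w,q['position'],z).round(4)) for q in bot.spot_point(w,l)])
u,v=proj(w,[.6,.146,.025]).astype(int); print(u,v)
a=w['pixels'][max(0,v-100):v+100,u-130:u+130]; np.save('w.npy',w['pixels']); np.savez('w.npz',K=w['K'],pose=w['pose'])
save(cv2.resize(a,None,fx=2.2,fy=2.2),'h');print(u-130,max(0,v-100))
E
```

```text
[0.59798432 0.14412487 0.15090684] [-3.14120983e+00  6.63780264e-04  2.76070299e+00] [-0.7101111  -0.07794839  1.18244012]
slide_center [([317.7, 229.7], 0.7, array([0.5984, 0.1446, 0.025 ])), ([319.5, 223.0], 0.59, array([0.5945, 0.1475, 0.025 ]))]
label_center [([335.5, 201.2], 0.79, array([0.5856, 0.1626, 0.0205]))]
frosted_end [([316.7, 222.9], 0.76, array([0.5978, 0.1441, 0.009 ]))]
stand [([317.6, 221.6], 0.96, array([0.5994, 0.1442, 0.    ]))]
320 231
190 131
```

View pics/h.png

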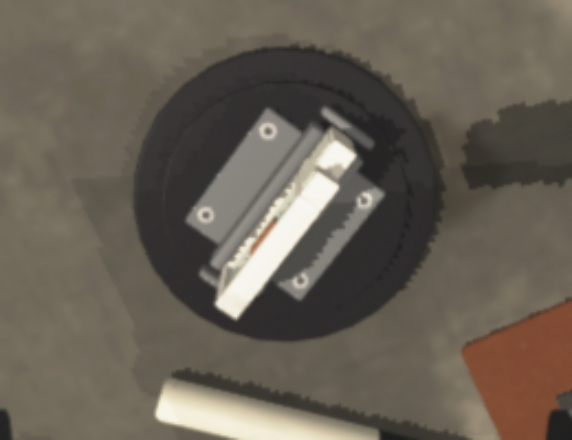

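The slide stands in the slot with its notch step at the upper-right end, crop (340,165), so that is the frosted end. The label face looks left and up in the picture, and the clear end is at lower left, crop (230,305). Both agree with the label detection at pixel (335,201).

```bash
python3 - <<'E'
from h import *
z=np.load('w.npz');w=dict(K=z['K'],pose=z['pose'])
c=lambda x,y:(x/2.2+190,y/2.2+131)
g=np.load('w.npy')[131:331,190:450].astype(int)
m=(g.min(2)>205).astype(np.uint8); m[:, :]*=1; m[145:]=0
n,l,st,ce=cv2.connectedComponentsWithStats(m); i=1+st[1:,4].argmax(); print(st[i])
r=cv2.minAreaRect(np.argwhere(l==i)[:,::-1].astype(np.float32)); B=cv2.boxPoints(r); print(r, (B*2.2).round().tolist())
P=[atz(w,b+[190,131],.041) for b in B]; print(np.round(P,4).tolist())
a=atz(w,c(229,300),.041);b=atz(w,c(327,180),.041);d=b-a;print(a,b,np.linalg.norm(d),np.degrees(np.arctan2(d[1],d[0])))
# model overlay
o=np.load('w.npy').copy()
E
```

```text
[ 99  79  55  65 873]
((125.50001525878906, 111.0), (12.80000114440918, 75.4000015258789), 36.869895935058594) [[215.0, 302.0], [315.0, 169.0], [337.0, 186.0], [238.0, 319.0]]
[[0.6112, 0.1184, 0.041], [0.5845, 0.1604, 0.041], [0.5915, 0.1645, 0.041], [0.6187, 0.1225, 0.041]]
[0.61209564 0.12249765 0.041     ] [0.58871837 0.16251612 0.041     ] 0.04634624588635492 120.29184783858382
```

Emit:
carry_out(
  rows=[
    [[-0.009,-0.004,0.03,7.1],[-0.009,-0.004,0.06,14.2],[-0.009,-0.004,0.09,21.3],[-0.009,-0.004,0.09,28.4],[-0.009,-0.004,0.09,35.5],[-0.009,-0.004,0.09,35.5],[-0.009,-0.004,0.09,35.5]],
  ],
)

```text
clock: 11.62
position: [0.6046, 0.1382, 0.0605]
tool_rot: [3.141, 0.0, 2.146]
force: [-0.5, 0.6, -0.3]
grip_width: 0.0852
finger_force: 0.0
```

```bash
python3 - <<'E'
from h import *
o=bot.observe();p=o['position'];print(p,o['tool_rot'],o['force'],o['qpos'].round(2))
w=bot.grab_frame('wrist')
X=np.array([-.54,.842,0]);Y=np.array([-.842,-.54,0]);C=np.array([.5991,.1452,.025])
im=cv2.resize(w['pixels'],None,fx=1,fy=1).copy()
for x,z in((-30,16),(21,16),(-10,16),(0,16)):
  for y in(-4,4): 
    u=proj(w,C+X*x/1e3+Y*y/1e3+[0,0,z/1e3]); print(x,y,u.round(1)); cv2.circle(im,tuple(int(k) for k in u),2,(255,0,0),-1)
save(im,'i')
E
```

```text
[0.60464614 0.13815248 0.06048373] [3.14146439e+00 4.55551028e-04 2.14607517e+00] [-0.51426585  0.61981202 -0.27738162] [-0.54  0.76  0.33  1.75 -0.36  0.69  0.56]
-30 -4 [323.1 341.3]
-30 4 [305.1 341.2]
21 -4 [324.4 231.2]
21 4 [304.8 231.1]
-10 -4 [323.6 300.4]
-10 4 [305.  300.3]
0 -4 [323.9 278.9]
0 4 [304.9 278.8]
```

View pics/i.png

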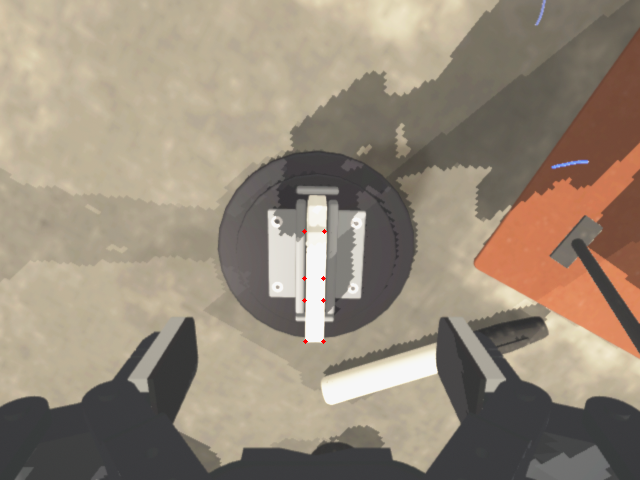

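The overlay fits: the model corners sit on the slide's top edge, with the notch at (316,213) on the far side of the grip point.

Emit:
carry_out(
  rows=[
    [[-0.002,-0.001,0.02,0],[-0.002,-0.001,0.034,0],[-0.002,-0.001,0.034,0],[-0.002,-0.001,0.034,0]],
  ],
)

```text
clock: 12.0
position: [0.6043, 0.1357, 0.0259]
tool_rot: [-3.14, -0.001, 2.143]
force: [0.5, -1.2, 1.6]
grip_width: 0.0858
finger_force: 0.0
```

Emit:
carry_out(
  rows=[
    [[0,0,0,0],[0,0,0,0],[0,0,0,0],[0,0,0,0],[0,0,0,0],[0,0,0,0],[0,0,0,0],[0,0,0,0],[0,0,0,0],[0,0,0,0]],
  ],
  grip=0.0,
  grip_force=25,
)

```text
clock: 12.83
position: [0.6048, 0.136, 0.0264]
tool_rot: [3.141, 0.0, 2.142]
force: [-1.4, 0.4, 4.0]
grip_width: 0.0075
finger_force: 29.2
```

Emit:
carry_out(
  rows=[
    [[0,0,-0.01,0],[0,0,-0.025,0],[0,0,-0.045,0],[0,0,-0.07,0],[0,0,-0.1,0],[0,0,-0.12,0],[0,0,-0.12,0],[0,0,-0.12,0],[0,0,-0.12,0],[0,0,-0.12,0]],
  ],
)

```text
clock: 13.67
position: [0.6042, 0.1358, 0.1455]
tool_rot: [-3.14, -0.0, 2.142]
force: [-0.4, 0.1, 0.3]
grip_width: 0.0071
finger_force: 28.7
```

```bash
python3 - <<'E'
from h import *
o=bot.observe();print(o['position'],o['tool_rot'],o['force'],o['grip_width'],o['finger_force'])
s=bot.grab_frame('scene');w=bot.grab_frame('wrist')
for u in((250,330),(265,340),(300,350),(360,298),(220,410),(175,350),(250,300),(270,285)):print(u,atz(s,u,0).round(3))
for n,f in(('s',s),('w',w)):
  for l in('slide_center','label_center'):print(n,l,[(np.round(q['position'],1).tolist(),round(q['conf'],2)) for q in bot.spot_point(f,l)])
  print(proj(f,[.599,.145,.145]))
E
```

```text
[0.60415517 0.13582766 0.14545632] [-3.14010785e+00 -3.75275625e-04  2.14215589e+00] [-0.39345854  0.08005602  0.28645898] 0.007123243672814962 28.68257313966751
(250, 330) [0.501 0.12  0.   ]
(265, 340) [0.468 0.113 0.   ]
(300, 350) [ 0.415  0.08  -0.   ]
(360, 298) [ 0.441 -0.076  0.   ]
(220, 410) [0.401 0.238 0.   ]
(175, 350) [0.542 0.239 0.   ]
(250, 300) [0.559 0.082 0.   ]
(270, 285) [0.568 0.032 0.   ]
s slide_center [([193.3, 239.4], 0.58)]
s label_center [([192.6, 253.3], 0.9)]
[196.28819163 240.8949374 ]
w slide_center [([316.7, 291.9], 0.61)]
w label_center [([307.1, 240.8], 0.83)]
[317.86670578 294.70859564]
```

Step 2 should be met: the slide is out and held about 14 cm up. The tool can only turn about the vertical, so I'll stand the slide on clear bench and tip it over label-up. Then I'll regrip it flat across its long edges.

Emit:
carry_out(
  rows=[
    [[0.015,-0.126,0,0],[0.015,-0.126,0,0],[0.015,-0.126,0,0],[0.015,-0.126,0.04,0],[0.015,-0.126,0.08,0],[0.015,-0.126,0.11,0],[0.015,-0.126,0.12,0],[0.015,-0.126,0.124,0],[0.015,-0.126,0.126,0],[0.015,-0.126,0.127,0],[0.015,-0.126,0.127,0]],
  ],
)

```text
clock: 14.88
position: [0.4914, 0.0806, 0.0204]
tool_rot: [3.14, 0.001, 2.142]
force: [-0.7, 0.4, -0.1]
grip_width: 0.0071
finger_force: 28.7
```

Emit:
carry_out(
  rows=[
    [[0,0,0.001,0],[0,0,0.002,0],[0,0,0.003,0],[0,0,0.003,0]],
  ],
)

```text
clock: 15.22
position: [0.4912, 0.0807, 0.0173]
tool_rot: [3.14, 0.0, 2.142]
force: [-2.3, 1.1, 17.1]
grip_width: 0.0074
finger_force: 31.1
```

Emit:
carry_out(
  rows=[
    [[0,0,-0.001,0],[0,0,-0.001,0],[0,0,-0.001,0],[0,0,-0.001,0],[0,0,-0.001,0],[0,0,-0.001,0],[0,0,-0.001,0]],
  ],
  grip=0.0854,
)

```text
clock: 15.8
position: [0.4906, 0.0804, 0.0172]
tool_rot: [-3.141, 0.0, 2.142]
force: [-0.1, 0.3, -0.9]
grip_width: 0.0853
finger_force: 0.0
```

```bash
python3 - <<'E'
from h import *
o=bot.observe();print(o['position'],o['grip_width'],o['force'])
s=bot.grab_frame('scene');w=bot.grab_frame('wrist')
a=cv2.resize(s['pixels'][260:380,190:330],(400,343)); b=cv2.resize(w['pixels'],(457,343))[:, 30:430]
save(np.hstack([a,b]),'j')
E
```

```text
[0.49061006 0.08037552 0.01723503] 0.08525188055317409 [-0.09700906  0.32275835 -0.88422065]
```

View pics/j.png

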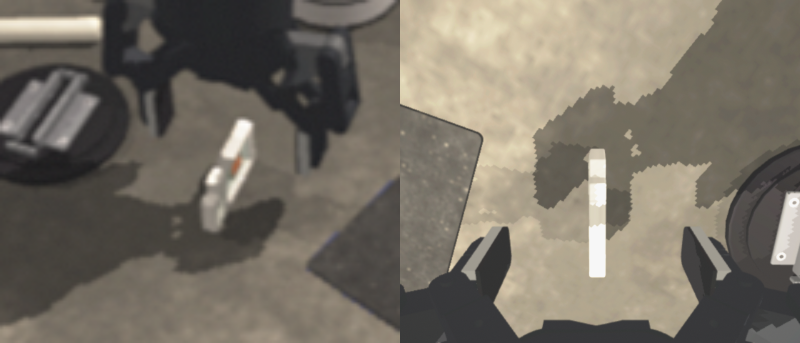

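The slide stands free on its edge between the open fingers, with the label face toward the left finger and the frosted end away from the pads. Now I'll tip it with that finger.

Emit:
carry_out(
  rows=[
    [[0,0,0,0],[0,0,0,0],[0,0,0,0],[0,0.015,0,0],[0,0.021,0,0],[0,0.025,0,0],[0,0.029,0,0],[0,0.033,0,0],[0,0.037,0,0],[0,0.041,0,0],[0,0.041,0,0],[0,0.041,0,0]],
  ],
  grip=0.06,
)

```text
clock: 16.9
position: [0.5251, 0.1026, 0.0173]
tool_rot: [-3.141, 0.0, 2.142]
force: [-0.1, 0.2, 0.6]
grip_width: 0.0601
finger_force: 0.0
```

```bash
python3 - <<'E'
from h import *
o=bot.observe();print(o['position'],o['grip_width'],o['force'],o['tool_rot'])
s=bot.grab_frame('scene');w=bot.grab_frame('wrist')
for n,f in(('s',s),('w',w)):
  for l in('slide_center','label_center'):print(n,l,[(np.round(q['position'],1).tolist(),round(q['conf'],2),atz(f,q['position'],.006).round(4)) for q in bot.spot_point(f,l)])
g=w['pixels'].astype(int)
for q in bot.regions_of(w,'slide_center'):
  r=cv2.minAreaRect(np.argwhere(q['region'])[:,::-1].astype(np.float32)); B=cv2.boxPoints(r)
  print(round(q['conf'],2),q['region'].sum(),[atz(w,b,.008).round(4).tolist() for b in B], B.round().tolist())
E
```

```text
[0.5250561  0.10258258 0.01725088] 0.060131185177117394 [-0.14729899  0.16449776  0.63092633] [-3.14146089e+00  3.19736361e-05  2.14228259e+00]
s slide_center [([258.2, 322.7], 0.8, array([0.5014, 0.1029, 0.006 ]))]
s label_center [([256.1, 330.6], 0.98, array([0.4891, 0.1154, 0.006 ]))]
w slide_center [([265.3, 283.8], 0.79, array([0.5021, 0.1   , 0.006 ]))]
w label_center [([254.6, 233.2], 0.6, array([0.4878, 0.1161, 0.006 ]))]
0.58 10735 [[0.4728, 0.1188, 0.008], [0.4996, 0.1361, 0.008], [0.5323, 0.0846, 0.008], [0.5023, 0.0653, 0.008]] [[223.0, 208.0], [308.0, 208.0], [308.0, 350.0], [223.0, 350.0]]
```

The slide fell flat with the label up. Its footprint measures 32 x 61 mm centred at (0.5015, 0.101), and the label is seen at 0.98. I'll straddle its long edges at the clear end.

Emit:
carry_out(
  rows=[
    [[0,-0.012,0,0],[0,-0.0205,0,0],[0,-0.0205,0,0],[0,-0.0205,0,0],[0,-0.0205,0.005,0],[0,-0.0205,0.009,0],[0,-0.0205,0.009,0],[0,-0.0205,0.009,0]],
  ],
  grip=0.046,
)

```text
clock: 17.92
position: [0.5078, 0.0916, 0.0079]
tool_rot: [-3.141, -0.0, 2.142]
force: [-0.0, -0.6, 0.1]
grip_width: 0.0458
finger_force: 0.0
```

Emit:
carry_out(
  rows=[
    [[0,0,0.002,0],[0,0,0.004,0],[0,0,0.005,0],[0,0,0.005,0]],
  ],
)

```text
clock: 18.25
position: [0.5078, 0.0915, 0.003]
tool_rot: [-3.141, -0.0, 2.142]
force: [1.1, -0.5, 0.4]
grip_width: 0.046
finger_force: 0.0
```

```bash
python3 - <<'E'
from h import *
w=bot.grab_frame('wrist');o=bot.observe();p=o['position'];yt=np.array([.841,.541]);xt=np.array([-.541,.841])
for q in bot.regions_of(w,'slide_center'):
  r=cv2.minAreaRect(np.argwhere(q['region'])[:,::-1].astype(np.float32)); B=cv2.boxPoints(r)
  P=np.array([atz(w,b,.008)[:2]-p[:2] for b in B]); print(round(q['conf'],2),q['region'].sum(),(P@yt).round(4),(P@xt).round(4))
E
```

```text
0.8 12961 [-0.0152  0.0156  0.0194 -0.0155] [ 0.0424  0.0434 -0.0187 -0.0199]
```

Emit:
carry_out(
  rows=[
    [[0,0,0.001,0],[0,0,0.002,0],[0,0,0.003,0],[0,0,0.003,0]],
  ],
  grip=0.038,
)

```text
clock: 18.68
position: [0.5078, 0.0915, 0.0001]
tool_rot: [-3.141, -0.0, 2.142]
force: [-0.6, 0.3, -0.3]
grip_width: 0.0381
finger_force: 0.0
```

Emit:
carry_out(
  rows=[
    [[0,0,0.001,0],[0,0,0.002,0],[0,0,0.002,0]],
  ],
)

```text
clock: 18.93
position: [0.5079, 0.0915, -0.0012]
tool_rot: [3.141, -0.0, 2.142]
force: [-2.6, 1.4, 13.1]
grip_width: 0.0382
finger_force: 6.7
```

Emit:
carry_out(
  rows=[
    [[0,0,-0.002,0],[0,0,-0.002,0],[0,0,-0.002,0]],
  ],
)

```text
clock: 19.18
position: [0.5079, 0.0915, 0.0003]
tool_rot: [3.141, 0.0, 2.142]
force: [0.6, -0.1, -0.8]
grip_width: 0.0379
finger_force: 0.0
```

Emit:
carry_out(
  rows=[
    [[0,0,0,0],[0,0,0,0],[0,0,0,0],[0,0,0,0],[0,0,0,0],[0,0,0,0]],
  ],
  grip=0.0,
  grip_force=30,
)

```text
clock: 19.68
position: [0.5079, 0.0915, 0.0004]
tool_rot: [3.142, -0.0, 2.142]
force: [-1.2, -0.2, 6.3]
grip_width: 0.0311
finger_force: 29.4
```

Gripped at 31 mm across the long edges. Lifting gently, then up to about 0.2 m.

Emit:
carry_out(
  rows=[
    [[0,0,-0.005,0],[0,0,-0.015,0],[0,0,-0.03,0],[0,0,-0.05,0],[0,0,-0.075,0],[0,0,-0.105,0],[0,0,-0.135,0],[0,0,-0.165,0],[0,0,-0.19,0],[0,0,-0.2,0],[0,0,-0.2,0],[0,0,-0.2,0]],
  ],
)

```text
clock: 20.68
position: [0.5077, 0.0917, 0.2005]
tool_rot: [3.141, -0.0, 2.142]
force: [0.8, 0.7, -0.3]
grip_width: 0.031
finger_force: 30.2
```

```bash
python3 - <<'E'
from h import *
w=bot.grab_frame('wrist');s=bot.grab_frame('scene');d=bot.grab_frame('side');o=bot.observe();p=o['position'];print(p,o['grip_width'],o['finger_force'],o['force'],abs(o['qd']).max())
for n,f in(('s',s),('w',w),('d',d)):
  print('exp',proj(f,p+[-.0058,.009,.004]).round(1),proj(f,p+[-.0058-.0151,.009+.0152,.008]).round(1), 'knob',proj(f,[.592,-.0745,.077]).round(1))
  for l in('slide_center','label_center','cover_knob'):print(n,l,[(np.round(q['position'],1).tolist(),round(q['conf'],2)) for q in bot.spot_point(f,l)])
E
```

```text
[0.50725783 0.09136822 0.19925882] 0.03089032548318449 30.24000585079193 [-0.15148352  0.13999837 -0.61400654] 0.0036166490103492826
exp [250.7 231.9] [247.4 239.1] knob [307.5 223.7]
s slide_center [([248.6, 231.6], 0.95), ([261.1, 232.6], 0.21)]
s label_center [([246.6, 237.5], 0.69)]
s cover_knob [([307.5, 226.6], 0.9), ([427.1, 270.8], 0.88), ([196.2, 208.8], 0.59)]
exp [314.7 298.1] [301.7 247.9] knob [292.7 451.8]
w slide_center [([314.8, 299.6], 0.73)]
w label_center [([305.2, 250.8], 0.73), ([318.1, 297.7], 0.49)]
w cover_knob [([293.7, 451.5], 0.87), ([8.9, 403.7], 0.86), ([569.5, 441.9], 0.59)]
exp [269.4 176.8] [260.7 174.5] knob [341.3 246. ]
d slide_center [([266.5, 176.6], 0.4)]
d label_center [([260.8, 175.2], 0.63)]
d cover_knob [([388.2, 216.1], 0.71), ([350.6, 246.7], 0.66), ([340.9, 246.4], 0.64), ([273.4, 306.5], 0.57)]
```

```bash
python3 -c "
from h import *
print(bot.job_done())"
```

```text
the job is handed in; nothing more can be done
None
```

I handed the job in with the cover nested on the spare and the slide held still by its clear end, flat with the label up, about 20 cm above the bench. `job_done` returned no verdict. Because the tool can't tilt, I set the slide down on the bench after drawing it out, tipped it label-up and regripped it by its long edges.

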